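# Roll the long column to the marking line

## Robot

A 6-joint arm with a two-finger parallel gripper is mounted at the origin on the work surface. World frame = base frame: x ahead of the robot, y to its left, z up, the work surface at z = 0. Lengths are in m, angles in rad, forces in N, time in s.
With the tool pointing down it reaches from about 0.25 to 0.775 m from the base axis. Payload 4 kg.
Tool frame: the origin (TCP) lies where the fingers leave the gripper's body, on its centre line; the fingertips stand 97 mm ahead of it and the grasp point (between the pads) lies 78 mm ahead of it; z points along the fingers, y is the line along which they close (so a half turn about z gives the same grasp; the last joint's range is limited). The gripper opens to 94 mm and grips with 3 to 60 N. Pads are 16 mm wide; open, the fingers measure 119 mm over their backs; the gripper's body (75 mm by 177 mm) begins 78 mm behind the grasp point.
Start: joints at [1.014, 0.087, 1.371, -0, 1.684, -0.103], TCP at [0.241, 0.494, 0.303] pointing down, gripper open.
Joint ranges: [-3.1, 3.1], [-0.76, 2.03], [0.27, 2.55], [-1.08, 4.22], [0.17, 2.65], [-2.57, 2.57]. Speed limits (rad/s): [2.79, 2.79, 3.14, 3.14, 3.14, 3.14].

## Interface

Orientations are given as [roll, pitch, yaw] about the fixed x, y, z axes, in that order (R = Rz(yaw) Ry(pitch) Rx(roll)).
In Python, from bench import robot, eyes gives the robot as it stands. The module is installed in compiled form; this text tells all that it offers.
- The arm moves only by the tool carry_out, never from a script. Its argument "deltas" is a list of rows, each an object of numbers: "dx", "dy", "dz": the shift along the tool's x, y, z each as a share of 0.02 m, from -1 to 1; "wx", "wy", "wz": the turn, a rotation vector about the tool's x, y, z each as a share of 0.12 rad, from -1 to 1; "gripper": the closure in counts, from 0 (fully open) to 255 (shut). In form: [{"dx": .., "dy": .., "dz": .., "wx": .., "wy": .., "wz": .., "gripper": ..}, ...]. A call has 1 to 20 rows; each row shifts and turns the commanded pose from where the row before left it, along the tool's axes as they then stand; what a row does not reach is not made up. A row lasts 1/12 s, in which the tool goes at most 41.7 mm and 7.16 degrees, less where a joint would pass 70% of its speed; a pose out of reach is approached as far as the arm can. A call with a number of a shift or a turn outside -1 to 1 is refused whole. A call with a gripper value outside its range is refused whole. The fingers move at their own pace and stop on an object; the grip force is fixed at half the most. Time passes only in rows, so rows that do not move let the fingers close. It gives the time, the measured TCP pose, the force, the opening and the grip force at its end, in the units of the state.
- robot.get_obs(): the state, without advancing time (a new reading comes with each control period).
- eyes.snapshot(name): name is "scene" or "top"; returns the picture (480x640x3 uint8, red, green, blue); there is no depth.
- eyes.get_calibration(name): a dict with "fovy" (degrees; the focal length in pixels is half the picture's height over the tangent of half this angle, whatever the lens; pixels are square), "cx", "cy" (the principal point, pixels), "k1" (the pictures are not rectified: a ray, as slopes to the right and down, at radius r is drawn at 1 + k1 r^2 times it, then the intrinsics apply), "R" (3x3) and "t" (3): a world point X has camera coordinates R X + t. Camera axes: x right, y down, z forward; pixel columns grow to the right and rows downward; lengths in m; the calibration is good to about 2 mm. A picture is of the moment at which its call begins. get_calibration takes no time and is no camera call.
- robot.close_job(): hands the job in; it is judged then, once.
The state is a dict: "time": time; "joint_positions": joint angles; "qvel": joint speeds; "joint_torque": joint torques, N m; "tool_pos": TCP position; "ee_rot": TCP orientation; "wrist_force": force on the tool from outside, world axes, zero at the start; "wrist_torque": the same for the moment, N m; "width": finger opening in m; "finger_force": force on a finger pad.
Only numpy, scipy, OpenCV 4.12 (cv2) and the standard library are available. Lean on these libraries where they do the work, as an engineer would, in place of code of your own. Each camera call takes 0.05 s, during which the arm holds its last target. There are 200 camera calls.

## Task

Two white aerated-concrete columns lie on the plywood marking-out board of a school workshop, one on either side of the black line across it. Roll the long one over the board, without lifting it, until it comes to rest lying along the line, right over it, ready for marking. Do not let it run on past the line towards the short one, and leave the short one where it lies.

Things in the scene. Friction and masses are not known exactly. Their poses are not given: they have to be found in the camera images.
- long_column_center (a point): Centre (on the axis, half-way along) of the long white column: a loose cylinder, diameter 60 mm, length 160 mm, about 0.27 kg, lying on the board, this point 42 mm above the bench. x: its axis, roughly along the board's x; y and z turn as it rolls. It starts 120 to 160 mm from the line, on either side. It rolls freely; after a slow push (40 mm/s) ends it stops within 10 mm, a quick push runs on for centimetres.
- short_column_center (a point): Centre (on the axis, half-way along) of the short white column: a loose cylinder of the same material and diameter (60 mm) but only 80 mm long, lying on the board across the line from the long one, 120 to 160 mm from the line. x: its axis. To be left alone.
- board: Fixed plywood board, flat on the bench: 260 mm along its x, 440 mm along its y, 12 mm thick. Origin: centre of its underside; z up. The black line, 5 mm wide, crosses its top along the board's x at board y = 0; the column rolls to it along the board's y. Two small clamps, 40 mm high over the bench, hold its far edge (board x 108 to 144 mm, y = +190 and -190 mm).
Not all that is in view belongs to the job. Leave any blue or yellow look-alike of the part that bears long_column_center alone.

How it is judged:
On the way:
1. the long column has been rolled, not slid: it has turned about its axis by at least 70 degrees (angle between long_column_center's own z axis and vertical above 1.22 rad), for 0.05 s.
At the end, for the whole second after the job is handed in: The long column lies at rest on the board with its axis over the line (centre within 15 mm of the line across it and within 50 mm of the line's middle along it) and parallel to the line within 10 degrees; the short column is within 12 mm of where it was (y of long_column_center in the frame of board between -0.015 and 0.015 m and x of long_column_center in the frame of board between -0.05 and 0.05 m and angle between the x axis of long_column_center and the x axis of board, either way round below 0.175 rad and z of long_column_center in the frame of board between 0.037 and 0.047 m and linear speed of long_column below 0.01 m/s and angular speed of long_column below 0.1 rad/s and distance of short_column_center from where it was at the start of the episode below 0.012 m); the robot touches nothing.
It fails at once if the long column is lifted more than 15 mm off the board (z of long_column_center in the frame of board above 0.057 m).
It fails at once if the long column runs on past the line until its axis is within 100 mm of the short column's centre (an overrun of 20 to 60 mm) (horizontal distance between long_column_center and short_column_center below 0.1 m).
It fails at once if the short column is moved by more than 12 mm (distance of short_column_center from where it was at the start of the episode above 0.012 m).
It also fails if it takes over 38 s, if anything falls off the work surface, if the arm or the gripper's body presses on something with over 40 N, if the wrist force passes 120 N, or if a joint passes its speed limit or range.

## Working session

There is one attempt and no reset: what is moved stays moved. The work goes in short steps, Python scripts to look and compute and a tool call to move; the robot and the scene stay as the last step left them, time stands still between calls to the robot, and variables do not carry over. Pictures are saved under pics/ and viewed, at most 10 in all, crops included, and the job is handed in when it is done.

Besides the shell and the picture viewer there is one more tool, called after ">>>" by a JSON object that holds its "api" and its "payload", one argument or row to a line. carry_out: Moves the arm, as the interface text tells. Shift numbers are shares of 0.02 m and turn numbers shares of 0.12 rad, none past 1 either way. Its arguments: {"type":"object","properties":{"deltas":{"type":"array","items":{"type":"object","properties":{"dx":{"type":"number"},"dy":{"type":"number"},"dz":{"type":"number"},"wx":{"type":"number"},"wy":{"type":"number"},"wz":{"type":"number"},"gripper":{"type":"number"}}}}},"required":["deltas"]}

```bash
mkdir -p pics; cat > h.py <<'E'
import numpy as np, cv2
from bench import robot, eyes
def ray(name,uv):
    c=eyes.get_calibration(name); f=240/np.tan(np.radians(c['fovy'])/2)
    K=np.array([[f,0,c['cx']],[0,f,c['cy']],[0,0,1]])
    p=cv2.undistortPoints(np.array(uv,float).reshape(-1,1,2),K,np.array([c['k1'],0,0,0.]))[:,0]
    R=np.array(c['R']);t=np.array(c['t'])
    return -R.T@t, np.c_[p,np.ones(len(p))]@R
def onplane(name,uv,z):
    o,d=ray(name,uv); return o+d*((z-o[2])/d[:,2])[:,None]
def save(name,fn):
    im=eyes.snapshot(name); cv2.imwrite('pics/'+fn,im[:,:,::-1]); return im
E
python3 - <<'E'
from h import *
for n in('top','scene'):
    save(n,n+'0.png'); c=eyes.get_calibration(n); print(n,c)
print(robot.get_obs())
E
```

```text
top {'fovy': 47.8265910058916, 'cx': 322.9869817599807, 'cy': 242.46478465793618, 'k1': -0.08155241360696912, 'R': array([[-0.0141487 , -0.99987207,  0.00746053],
       [-0.99260143,  0.01314518, -0.12070464],
       [ 0.12059113, -0.00911315, -0.99266043]]), 't': array([0.03254252, 0.51771395, 1.13124502])}
scene {'fovy': 53.70911298168962, 'cx': 323.9440511381912, 'cy': 238.20815410428432, 'k1': -0.05110761659944388, 'R': array([[ 0.67558299,  0.73724572, -0.00750806],
       [ 0.43154679, -0.40366824, -0.80673374],
       [-0.59779176,  0.54177551, -0.59086742]]), 't': array([-0.35777384, -0.15478317,  1.52804752])}
{'time': 0.1, 'joint_positions': array([ 1.01390108e+00,  8.78890389e-02,  1.37205877e+00, -8.55381393e-06,
        1.68360781e+00, -1.03121444e-01]), 'qvel': array([ 0.00075183, -0.00075835, -0.00230572,  0.00054975,  0.00023031,
        0.00136997]), 'joint_torque': array([ 1.43757487e-03, -3.41250229e+01, -3.03302944e+01,  7.19311740e-02,
        3.04003386e-02, -1.04065141e-04]), 'tool_pos': array([0.24095954, 0.49408176, 0.3016392 ]), 'ee_rot': array([-3.13963925e+00, -1.93608219e-04,  2.68781771e+00]), 'wrist_force': array([ 0.23545756,  0.61500378, -0.23658072]), 'wrist_torque': array([-0.04335204, -0.02663319, -0.0773929 ]), 'finger_force': 0.0, 'width': 0.09407296843781772}
```

View pics/top0.png

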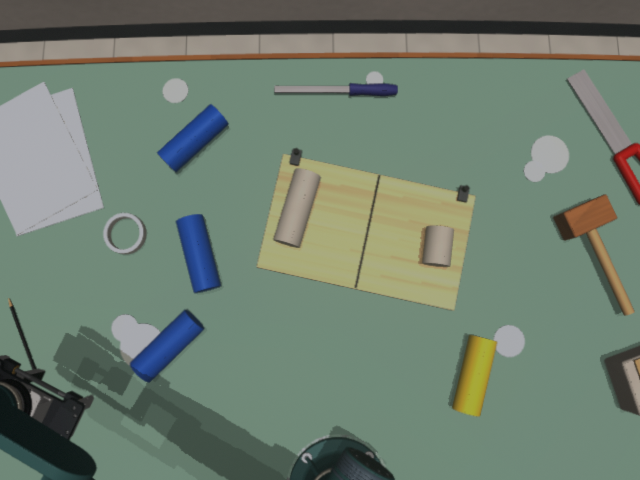

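View pics/scene0.png

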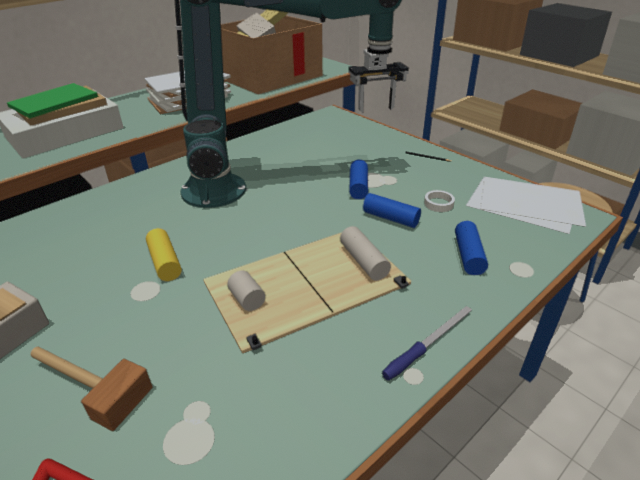

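The top view shows the long column at about (298,207) and the short one at (438,245). The line runs from (379,176) to (357,288). The plan is to straddle the long column with the open fingers, roll it caged to the line, then close briefly to square and centre it.

```bash
cat >> h.py <<'E'
def columns(im):
    hsv=cv2.cvtColor(im,cv2.COLOR_RGB2HSV)
    board=np.zeros(im.shape[:2],np.uint8); cv2.fillPoly(board,[np.array([[275,150],[478,190],[460,310],[255,272]])],255)
    m=((hsv[...,1]<70)&(hsv[...,2]>90)).astype(np.uint8)*255&board
    m=cv2.morphologyEx(m,cv2.MORPH_OPEN,np.ones((5,5)))
    cs=sorted(cv2.findContours(m,0,2)[0],key=cv2.contourArea)[::-1][:3]
    return [(cv2.contourArea(c),cv2.minAreaRect(c)) for c in cs]
E
python3 - <<'E'
from h import *
im=cv2.imread('pics/top0.png')[:,:,::-1].copy()
hsv=cv2.cvtColor(im,cv2.COLOR_RGB2HSV)
m=((hsv[...,0]>18)&(hsv[...,0]<32)&(hsv[...,1]>80)&(hsv[...,2]>120)).astype(np.uint8)*255
m[:150]=0;m[315:]=0;m[:,:250]=0;m[:,480:]=0
r=cv2.minAreaRect(np.argwhere(m>0)[:,::-1].astype(np.float32)); b=cv2.boxPoints(r)
print(r,b.tolist()); bw=onplane('top',b,.012); print(bw.round(4))
print('sides',[np.linalg.norm(bw[i]-bw[(i+1)%4]).round(4) for i in range(4)],'c',bw.mean(0))
# black line
l=(hsv[...,2]<90).astype(np.uint8); l[:185]=0;l[280:]=0;l[:,:345]=0;l[:,390:]=0
p=np.argwhere(l)[:,::-1].astype(np.float32); vx,vy,x0,y0=cv2.fitLine(p,2,0,.01,.01).ravel()
lw=onplane('top',[[x0-50*vx,y0-50*vy],[x0+50*vx,y0+50*vy]],.012); d=lw[1]-lw[0]; print('line',len(p),lw.round(4),np.arctan2(d[1],d[0]))
for a,rc in columns(im):
    bb=cv2.boxPoints(rc); e=bb-np.roll(bb,-1,0); L=np.linalg.norm(e,axis=1)
    w=onplane('top',[rc[0]],.047)[0]; i=L.argmax(); q=onplane('top',[bb[i],bb[(i+1)%4]],.047);d=q[1]-q[0]
    print(a,rc,w.round(4),'axis',np.arctan2(d[1],d[0]),np.linalg.norm(d))
E
```

```text
((367.0938720703125, 232.26644897460938), (198.49301147460938, 114.65653228759766), 12.425941467285156) [[257.8364562988281, 266.89617919921875], [282.5079650878906, 154.92547607421875], [476.3512878417969, 197.63671875], [451.6797790527344, 309.607421875]]
[[ 0.4689  0.1676  0.012 ]
 [ 0.7185  0.1128  0.012 ]
 [ 0.6165 -0.3176  0.012 ]
 [ 0.3702 -0.2516  0.012 ]]
sides [np.float64(0.2555), np.float64(0.4424), np.float64(0.255), np.float64(0.4306)] c [ 0.54348568 -0.07220958  0.012     ]
line 121 [[ 0.4378 -0.0467  0.012 ]
 [ 0.6539 -0.0975  0.012 ]] -0.23043396206937175
1993.5 ((296.6468200683594, 205.84405517578125), (28.543224334716797, 76.53032684326172), 16.699243545532227) [0.5957 0.0807 0.047 ] axis -0.29183028158380586 0.1660015926592704
1464.0 ((421.0639343261719, 282.7581787109375), (64.99524688720703, 110.34032440185547), 80.18070220947266) [ 0.4279 -0.18    0.047 ] axis -1.413910526064807 0.236650127632998
955.0 ((438.6158752441406, 244.45733642578125), (27.166156768798828, 38.31974792480469), 6.340191841125488) [ 0.5087 -0.2205  0.047 ] axis -0.14731332915965534 0.08236052155981848
```

>>> {"api": "carry_out", "payload": {
  "deltas": [
    {"wz": -0.93, "gripper": 0},
    {"wz": -0.93, "gripper": 0},
    {"dx": -1, "dy": -0.73, "gripper": 0},
    {"dx": -1, "dy": -0.73, "gripper": 0},
    {"dx": -1, "dy": -0.73, "gripper": 0},
    {"dx": -1, "dy": -0.73, "gripper": 0},
    {"dx": -1, "dy": -0.73, "gripper": 0},
    {"dx": -1, "dy": -0.73, "gripper": 0},
    {"dx": -1, "dy": -0.73, "gripper": 0},
    {"dx": -1, "dy": -0.73, "gripper": 0},
    {"dx": -1, "dy": -0.73, "gripper": 0},
    {"dx": -1, "dy": -0.73, "gripper": 0},
    {"dx": -1, "dy": -0.73, "gripper": 0},
    {"dx": -1, "dy": -0.73, "gripper": 0},
    {"dx": -1, "dy": -0.73, "gripper": 0},
    {"dx": -1, "dy": -0.73, "gripper": 0},
    {"dx": -1, "dy": -0.73, "gripper": 0},
    {"dx": -1, "dy": -0.73, "gripper": 0},
    {"dx": -1, "dy": -0.73, "gripper": 0},
    {"dx": -1, "dy": -0.73, "gripper": 0}
  ]
}}

```text
invalid input
```

>>> {"api": "carry_out", "payload": {
  "deltas": [
    {"dx": -1, "dy": -0.73, "gripper": 0},
    {"dx": -1, "dy": -0.73, "gripper": 0},
    {"dx": -1, "dy": -0.73, "gripper": 0},
    {"dx": -1, "dy": -0.73, "gripper": 0},
    {"dz": 1, "gripper": 0},
    {"dz": 1, "gripper": 0},
    {"dz": 1, "gripper": 0},
    {"gripper": 0},
    {"gripper": 0},
    {"gripper": 0}
  ]
}}

```text
invalid input
```

```bash
python3 - <<'E'
from h import *
o=robot.get_obs(); print(o['time'],o['tool_pos'],o['ee_rot'])
save('top','top1.png'); im=save('scene','scene1.png')
cv2.imwrite('pics/scene1c.png',cv2.resize(im[170:370,180:440,::-1],None,fx=3,fy=3)[:600,:780])
E
```

```text
0.1 [0.24095954 0.49408176 0.3016392 ] [-3.13963925e+00 -1.93608219e-04  2.68781771e+00]
```

View pics/scene1c.png

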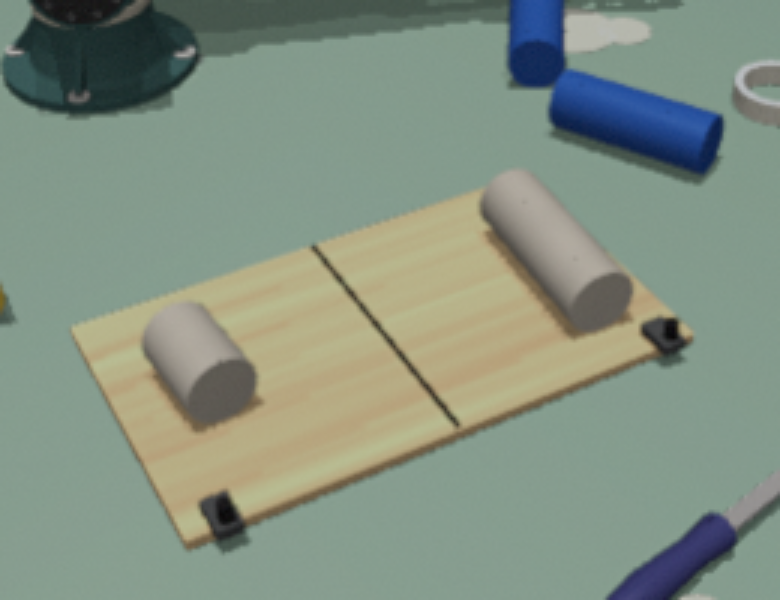

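Both moves were refused, so the arm has not moved and the scene is unchanged. Each row probably needs all seven keys, so I'll send full rows.

>>> {"api": "carry_out", "payload": {
  "deltas": [
    {"dx": 0, "dy": 0, "dz": 0, "wx": 0, "wy": 0, "wz": -0.93, "gripper": 0},
    {"dx": 0, "dy": 0, "dz": 0, "wx": 0, "wy": 0, "wz": -0.93, "gripper": 0},
    {"dx": -1, "dy": -0.73, "dz": 0, "wx": 0, "wy": 0, "wz": 0, "gripper": 0},
    {"dx": -1, "dy": -0.73, "dz": 0, "wx": 0, "wy": 0, "wz": 0, "gripper": 0},
    {"dx": -1, "dy": -0.73, "dz": 0, "wx": 0, "wy": 0, "wz": 0, "gripper": 0},
    {"dx": -1, "dy": -0.73, "dz": 0, "wx": 0, "wy": 0, "wz": 0, "gripper": 0},
    {"dx": -1, "dy": -0.73, "dz": 0, "wx": 0, "wy": 0, "wz": 0, "gripper": 0},
    {"dx": -1, "dy": -0.73, "dz": 0, "wx": 0, "wy": 0, "wz": 0, "gripper": 0},
    {"dx": -1, "dy": -0.73, "dz": 0, "wx": 0, "wy": 0, "wz": 0, "gripper": 0},
    {"dx": -1, "dy": -0.73, "dz": 0, "wx": 0, "wy": 0, "wz": 0, "gripper": 0},
    {"dx": -1, "dy": -0.73, "dz": 0, "wx": 0, "wy": 0, "wz": 0, "gripper": 0},
    {"dx": -1, "dy": -0.73, "dz": 0, "wx": 0, "wy": 0, "wz": 0, "gripper": 0},
    {"dx": -1, "dy": -0.73, "dz": 0, "wx": 0, "wy": 0, "wz": 0, "gripper": 0},
    {"dx": -1, "dy": -0.73, "dz": 0, "wx": 0, "wy": 0, "wz": 0, "gripper": 0},
    {"dx": -1, "dy": -0.73, "dz": 0, "wx": 0, "wy": 0, "wz": 0, "gripper": 0},
    {"dx": -1, "dy": -0.73, "dz": 0, "wx": 0, "wy": 0, "wz": 0, "gripper": 0},
    {"dx": -1, "dy": -0.73, "dz": 0, "wx": 0, "wy": 0, "wz": 0, "gripper": 0},
    {"dx": -1, "dy": -0.73, "dz": 0, "wx": 0, "wy": 0, "wz": 0, "gripper": 0},
    {"dx": -1, "dy": -0.73, "dz": 0, "wx": 0, "wy": 0, "wz": 0, "gripper": 0},
    {"dx": -1, "dy": -0.73, "dz": 0, "wx": 0, "wy": 0, "wz": 0, "gripper": 0}
  ]
}}

```text
time: 1.87
tool_pos: [0.5321, 0.1551, 0.3024]
ee_rot: [-3.142, -0.0, 2.911]
wrist_force: [0.7, -0.5, -0.2]
width: 0.0938
finger_force: 0.0
```

>>> {"api": "carry_out", "payload": {
  "deltas": [
    {"dx": -1, "dy": -0.73, "dz": 0, "wx": 0, "wy": 0, "wz": 0, "gripper": 0},
    {"dx": -1, "dy": -0.73, "dz": 0, "wx": 0, "wy": 0, "wz": 0, "gripper": 0},
    {"dx": -1, "dy": -0.73, "dz": 0, "wx": 0, "wy": 0, "wz": 0, "gripper": 0},
    {"dx": -1, "dy": -0.73, "dz": 0, "wx": 0, "wy": 0, "wz": 0, "gripper": 0},
    {"dx": 0, "dy": 0, "dz": 1, "wx": 0, "wy": 0, "wz": 0, "gripper": 0},
    {"dx": 0, "dy": 0, "dz": 1, "wx": 0, "wy": 0, "wz": 0, "gripper": 0},
    {"dx": 0, "dy": 0, "dz": 1, "wx": 0, "wy": 0, "wz": 0, "gripper": 0},
    {"dx": 0, "dy": 0, "dz": 1, "wx": 0, "wy": 0, "wz": 0, "gripper": 0},
    {"dx": 0, "dy": 0, "dz": 0, "wx": 0, "wy": 0, "wz": 0, "gripper": 0},
    {"dx": 0, "dy": 0, "dz": 0, "wx": 0, "wy": 0, "wz": 0, "gripper": 0}
  ]
}}

```text
time: 2.7
tool_pos: [0.5954, 0.081, 0.2212]
ee_rot: [-3.141, -0.004, 2.911]
wrist_force: [0.1, 0.2, 0.8]
width: 0.0939
finger_force: 0.0
```

```bash
python3 - <<'E'
from h import *
o=robot.get_obs(); print(o['time'],o['tool_pos'],o['ee_rot'])
im=save('scene','scene2.png')
cv2.imwrite('pics/scene2c.png',cv2.resize(im[130:330,230:490,::-1],None,fx=3,fy=3)[:600,:780])
E
```

```text
2.7 [0.59537074 0.0810114  0.22116708] [-3.1407008  -0.0035638   2.91093669]
```

View pics/scene2c.png

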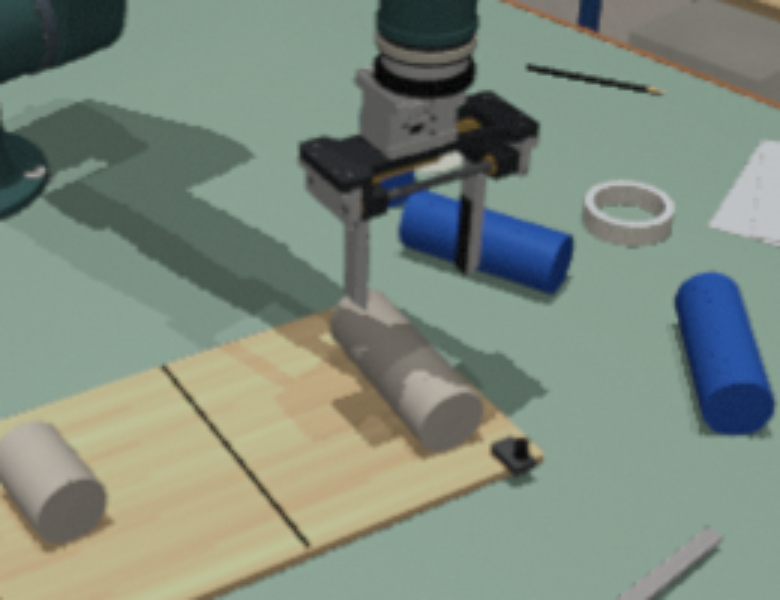

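The fingers straddle the long column with a clear margin, their tips at about crop (358,305) and (468,270). Going down.

>>> {"api": "carry_out", "payload": {
  "deltas": [
    {"dx": 0, "dy": 0, "dz": 0.7, "wx": 0, "wy": 0, "wz": 0, "gripper": 0},
    {"dx": 0, "dy": 0, "dz": 0.7, "wx": 0, "wy": 0, "wz": 0, "gripper": 0},
    {"dx": 0, "dy": 0, "dz": 0.7, "wx": 0, "wy": 0, "wz": 0, "gripper": 0},
    {"dx": 0, "dy": 0, "dz": 0.7, "wx": 0, "wy": 0, "wz": 0, "gripper": 0},
    {"dx": 0, "dy": 0, "dz": 0.5, "wx": 0, "wy": 0, "wz": 0, "gripper": 0},
    {"dx": 0, "dy": 0, "dz": 0.5, "wx": 0, "wy": 0, "wz": 0, "gripper": 0},
    {"dx": 0, "dy": 0, "dz": 0.5, "wx": 0, "wy": 0, "wz": 0, "gripper": 0},
    {"dx": 0, "dy": 0, "dz": 0.4, "wx": 0, "wy": 0, "wz": 0, "gripper": 0},
    {"dx": 0, "dy": 0, "dz": 0.3, "wx": 0, "wy": 0, "wz": 0, "gripper": 0},
    {"dx": 0, "dy": 0, "dz": 0, "wx": 0, "wy": 0, "wz": 0, "gripper": 0},
    {"dx": 0, "dy": 0, "dz": 0, "wx": 0, "wy": 0, "wz": 0, "gripper": 0}
  ]
}}

```text
time: 3.67
tool_pos: [0.596, 0.0811, 0.1225]
ee_rot: [-3.142, -0.0, 2.911]
wrist_force: [0.0, 0.3, 0.6]
width: 0.0935
finger_force: 0.0
```

>>> {"api": "carry_out", "payload": {
  "deltas": [
    {"dx": 0, "dy": -0.17, "dz": 0, "wx": 0, "wy": 0, "wz": 0, "gripper": 0},
    {"dx": 0, "dy": -0.17, "dz": 0, "wx": 0, "wy": 0, "wz": 0, "gripper": 0},
    {"dx": 0, "dy": -0.17, "dz": 0, "wx": 0, "wy": 0, "wz": 0, "gripper": 0},
    {"dx": 0, "dy": -0.17, "dz": 0, "wx": 0, "wy": 0, "wz": 0, "gripper": 0},
    {"dx": 0, "dy": -0.17, "dz": 0, "wx": 0, "wy": 0, "wz": 0, "gripper": 0},
    {"dx": 0, "dy": -0.17, "dz": 0, "wx": 0, "wy": 0, "wz": 0, "gripper": 0},
    {"dx": 0, "dy": -0.17, "dz": 0, "wx": 0, "wy": 0, "wz": 0, "gripper": 0},
    {"dx": 0, "dy": -0.17, "dz": 0, "wx": 0, "wy": 0, "wz": 0, "gripper": 0},
    {"dx": 0, "dy": -0.17, "dz": 0, "wx": 0, "wy": 0, "wz": 0, "gripper": 0},
    {"dx": 0, "dy": -0.17, "dz": 0, "wx": 0, "wy": 0, "wz": 0, "gripper": 0},
    {"dx": 0, "dy": -0.17, "dz": 0, "wx": 0, "wy": 0, "wz": 0, "gripper": 0},
    {"dx": 0, "dy": -0.17, "dz": 0, "wx": 0, "wy": 0, "wz": 0, "gripper": 0},
    {"dx": 0, "dy": -0.17, "dz": 0, "wx": 0, "wy": 0, "wz": 0, "gripper": 0},
    {"dx": 0, "dy": -0.17, "dz": 0, "wx": 0, "wy": 0, "wz": 0, "gripper": 0},
    {"dx": 0, "dy": -0.17, "dz": 0, "wx": 0, "wy": 0, "wz": 0, "gripper": 0},
    {"dx": 0, "dy": -0.17, "dz": 0, "wx": 0, "wy": 0, "wz": 0, "gripper": 0},
    {"dx": 0, "dy": -0.17, "dz": 0, "wx": 0, "wy": 0, "wz": 0, "gripper": 0},
    {"dx": 0, "dy": -0.17, "dz": 0, "wx": 0, "wy": 0, "wz": 0, "gripper": 0},
    {"dx": 0, "dy": -0.17, "dz": 0, "wx": 0, "wy": 0, "wz": 0, "gripper": 0},
    {"dx": 0, "dy": -0.17, "dz": 0, "wx": 0, "wy": 0, "wz": 0, "gripper": 0}
  ]
}}

```text
time: 5.33
tool_pos: [0.5804, 0.0145, 0.1227]
ee_rot: [3.142, 0.0, 2.911]
wrist_force: [0.7, 0.4, 0.3]
width: 0.094
finger_force: 0.1
```

```bash
python3 - <<'E'
from h import *
im=save('scene','scene3.png')
cv2.imwrite('pics/scene3c.png',cv2.resize(im[150:350,200:460,::-1],None,fx=3,fy=3)[:600,:780])
E
```

```text
(no output)
```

View pics/scene3c.png

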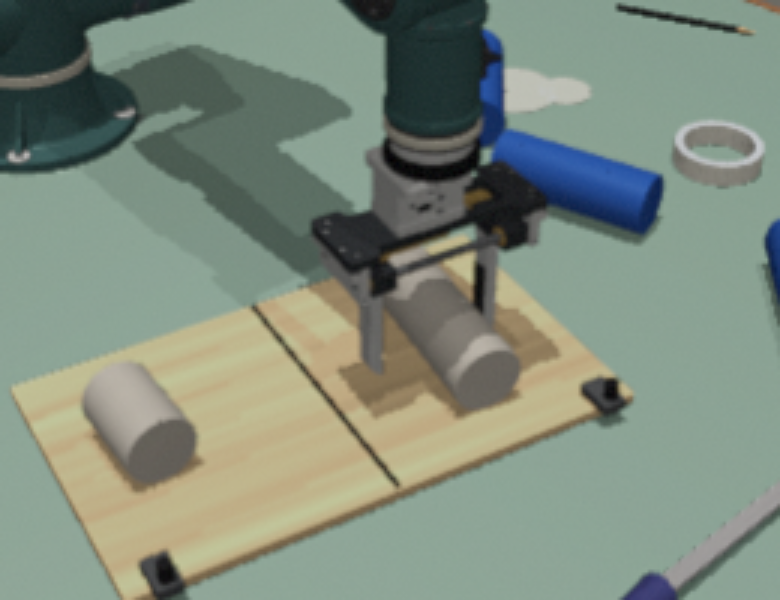

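The column rolls ahead of the rear finger, still caged and roughly parallel to the line, which runs from about crop (255,308) to (397,485). There are about 93 mm to go.

>>> {"api": "carry_out", "payload": {
  "deltas": [
    {"dx": 0, "dy": -0.17, "dz": 0, "wx": 0, "wy": 0, "wz": 0, "gripper": 0},
    {"dx": 0, "dy": -0.17, "dz": 0, "wx": 0, "wy": 0, "wz": 0, "gripper": 0},
    {"dx": 0, "dy": -0.17, "dz": 0, "wx": 0, "wy": 0, "wz": 0, "gripper": 0},
    {"dx": 0, "dy": -0.17, "dz": 0, "wx": 0, "wy": 0, "wz": 0, "gripper": 0},
    {"dx": 0, "dy": -0.17, "dz": 0, "wx": 0, "wy": 0, "wz": 0, "gripper": 0},
    {"dx": 0, "dy": -0.17, "dz": 0, "wx": 0, "wy": 0, "wz": 0, "gripper": 0},
    {"dx": 0, "dy": -0.17, "dz": 0, "wx": 0, "wy": 0, "wz": 0, "gripper": 0},
    {"dx": 0, "dy": -0.17, "dz": 0, "wx": 0, "wy": 0, "wz": 0, "gripper": 0},
    {"dx": 0, "dy": -0.17, "dz": 0, "wx": 0, "wy": 0, "wz": 0, "gripper": 0},
    {"dx": 0, "dy": -0.17, "dz": 0, "wx": 0, "wy": 0, "wz": 0, "gripper": 0},
    {"dx": 0, "dy": -0.17, "dz": 0, "wx": 0, "wy": 0, "wz": 0, "gripper": 0},
    {"dx": 0, "dy": -0.17, "dz": 0, "wx": 0, "wy": 0, "wz": 0, "gripper": 0},
    {"dx": 0, "dy": -0.17, "dz": 0, "wx": 0, "wy": 0, "wz": 0, "gripper": 0},
    {"dx": 0, "dy": -0.17, "dz": 0, "wx": 0, "wy": 0, "wz": 0, "gripper": 0},
    {"dx": 0, "dy": -0.17, "dz": 0, "wx": 0, "wy": 0, "wz": 0, "gripper": 0},
    {"dx": 0, "dy": -0.17, "dz": 0, "wx": 0, "wy": 0, "wz": 0, "gripper": 0},
    {"dx": 0, "dy": -0.17, "dz": 0, "wx": 0, "wy": 0, "wz": 0, "gripper": 0},
    {"dx": 0, "dy": -0.17, "dz": 0, "wx": 0, "wy": 0, "wz": 0, "gripper": 0},
    {"dx": 0, "dy": -0.17, "dz": 0, "wx": 0, "wy": 0, "wz": 0, "gripper": 0},
    {"dx": 0, "dy": -0.17, "dz": 0, "wx": 0, "wy": 0, "wz": 0, "gripper": 0}
  ]
}}

```text
time: 7.05
tool_pos: [0.5649, -0.0516, 0.1227]
ee_rot: [3.142, 0.0, 2.911]
wrist_force: [-0.3, 0.6, -0.4]
width: 0.0942
finger_force: 0.1
```

>>> {"api": "carry_out", "payload": {
  "deltas": [
    {"dx": 0, "dy": -0.17, "dz": 0, "wx": 0, "wy": 0, "wz": 0, "gripper": 0},
    {"dx": 0, "dy": -0.17, "dz": 0, "wx": 0, "wy": 0, "wz": 0, "gripper": 0},
    {"dx": 0, "dy": -0.17, "dz": 0, "wx": 0, "wy": 0, "wz": 0, "gripper": 0},
    {"dx": 0, "dy": -0.17, "dz": 0, "wx": 0, "wy": 0, "wz": 0, "gripper": 0},
    {"dx": 0, "dy": -0.15, "dz": 0, "wx": 0, "wy": 0, "wz": 0, "gripper": 0},
    {"dx": 0, "dy": -0.12, "dz": 0, "wx": 0, "wy": 0, "wz": 0, "gripper": 0},
    {"dx": 0, "dy": -0.1, "dz": 0, "wx": 0, "wy": 0, "wz": 0, "gripper": 0},
    {"dx": 0, "dy": 0, "dz": 0, "wx": 0, "wy": 0, "wz": 0, "gripper": 0},
    {"dx": 0, "dy": 0, "dz": 0, "wx": 0, "wy": 0, "wz": 0, "gripper": 0},
    {"dx": 0, "dy": 0, "dz": 0, "wx": 0, "wy": 0, "wz": 0, "gripper": 0},
    {"dx": 0, "dy": 0, "dz": 0, "wx": 0, "wy": 0, "wz": 0, "gripper": 0},
    {"dx": 0, "dy": 0, "dz": 0, "wx": 0, "wy": 0, "wz": 0, "gripper": 0}
  ]
}}

```text
time: 8.05
tool_pos: [0.5602, -0.0716, 0.1227]
ee_rot: [3.141, -0.0, 2.911]
wrist_force: [0.1, -0.3, -0.2]
width: 0.094
finger_force: 0.0
```

```bash
python3 - <<'E'
from h import *
im=save('scene','scene4.png')
cv2.imwrite('pics/scene4c.png',cv2.resize(im[150:350,200:460,::-1],None,fx=3,fy=3)[:600,:780])
E
```

```text
(no output)
```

View pics/scene4c.png

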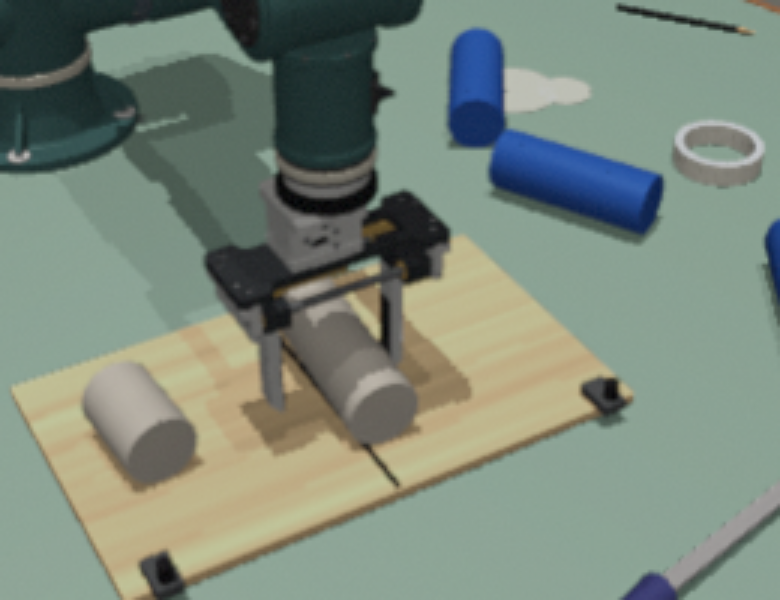

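The column is caged a little short of the line, with the line visible under its near end at crop (380,465). I'll shift 4 mm further and close slowly to centre it.

>>> {"api": "carry_out", "payload": {
  "deltas": [
    {"dx": 0, "dy": -0.11, "dz": 0, "wx": 0, "wy": 0, "wz": 0, "gripper": 0},
    {"dx": 0, "dy": -0.11, "dz": 0, "wx": 0, "wy": 0, "wz": 0, "gripper": 0},
    {"dx": 0, "dy": 0, "dz": 0, "wx": 0, "wy": 0, "wz": 0, "gripper": 8},
    {"dx": 0, "dy": 0, "dz": 0, "wx": 0, "wy": 0, "wz": 0, "gripper": 16},
    {"dx": 0, "dy": 0, "dz": 0, "wx": 0, "wy": 0, "wz": 0, "gripper": 24},
    {"dx": 0, "dy": 0, "dz": 0, "wx": 0, "wy": 0, "wz": 0, "gripper": 32},
    {"dx": 0, "dy": 0, "dz": 0, "wx": 0, "wy": 0, "wz": 0, "gripper": 40},
    {"dx": 0, "dy": 0, "dz": 0, "wx": 0, "wy": 0, "wz": 0, "gripper": 48},
    {"dx": 0, "dy": 0, "dz": 0, "wx": 0, "wy": 0, "wz": 0, "gripper": 56},
    {"dx": 0, "dy": 0, "dz": 0, "wx": 0, "wy": 0, "wz": 0, "gripper": 64},
    {"dx": 0, "dy": 0, "dz": 0, "wx": 0, "wy": 0, "wz": 0, "gripper": 72},
    {"dx": 0, "dy": 0, "dz": 0, "wx": 0, "wy": 0, "wz": 0, "gripper": 80},
    {"dx": 0, "dy": 0, "dz": 0, "wx": 0, "wy": 0, "wz": 0, "gripper": 86},
    {"dx": 0, "dy": 0, "dz": 0, "wx": 0, "wy": 0, "wz": 0, "gripper": 92},
    {"dx": 0, "dy": 0, "dz": 0, "wx": 0, "wy": 0, "wz": 0, "gripper": 96},
    {"dx": 0, "dy": 0, "dz": 0, "wx": 0, "wy": 0, "wz": 0, "gripper": 96},
    {"dx": 0, "dy": 0, "dz": 0, "wx": 0, "wy": 0, "wz": 0, "gripper": 96}
  ]
}}

```text
time: 9.52
tool_pos: [0.5591, -0.076, 0.1226]
ee_rot: [3.141, -0.0, 2.911]
wrist_force: [1.1, -0.1, 0.5]
width: 0.06
finger_force: 29.7
```

>>> {"api": "carry_out", "payload": {
  "deltas": [
    {"dx": 0, "dy": 0, "dz": 0, "wx": 0, "wy": 0, "wz": 0, "gripper": 90},
    {"dx": 0, "dy": 0, "dz": 0, "wx": 0, "wy": 0, "wz": 0, "gripper": 86},
    {"dx": 0, "dy": 0, "dz": 0, "wx": 0, "wy": 0, "wz": 0, "gripper": 82},
    {"dx": 0, "dy": 0, "dz": 0, "wx": 0, "wy": 0, "wz": 0, "gripper": 78},
    {"dx": 0, "dy": 0, "dz": 0, "wx": 0, "wy": 0, "wz": 0, "gripper": 78},
    {"dx": 0, "dy": 0, "dz": 0, "wx": 0, "wy": 0, "wz": 0, "gripper": 78},
    {"dx": 0, "dy": 0, "dz": 0, "wx": 0, "wy": 0, "wz": 0, "gripper": 60},
    {"dx": 0, "dy": 0, "dz": 0, "wx": 0, "wy": 0, "wz": 0, "gripper": 40},
    {"dx": 0, "dy": 0, "dz": 0, "wx": 0, "wy": 0, "wz": 0, "gripper": 20},
    {"dx": 0, "dy": 0, "dz": 0, "wx": 0, "wy": 0, "wz": 0, "gripper": 0},
    {"dx": 0, "dy": 0, "dz": 0, "wx": 0, "wy": 0, "wz": 0, "gripper": 0},
    {"dx": 0, "dy": 0, "dz": 0, "wx": 0, "wy": 0, "wz": 0, "gripper": 0},
    {"dx": 0, "dy": 0, "dz": 0, "wx": 0, "wy": 0, "wz": 0, "gripper": 0}
  ]
}}

```text
time: 10.6
tool_pos: [0.5592, -0.076, 0.1227]
ee_rot: [3.142, 0.0, 2.911]
wrist_force: [0.6, -0.6, 0.3]
width: 0.0943
finger_force: 0.0
```

>>> {"api": "carry_out", "payload": {
  "deltas": [
    {"dx": 0, "dy": 0, "dz": -0.4, "wx": 0, "wy": 0, "wz": 0, "gripper": 0},
    {"dx": 0, "dy": 0, "dz": -0.6, "wx": 0, "wy": 0, "wz": 0, "gripper": 0},
    {"dx": 0, "dy": 0, "dz": -0.8, "wx": 0, "wy": 0, "wz": 0, "gripper": 0},
    {"dx": 0, "dy": 0, "dz": -0.8, "wx": 0, "wy": 0, "wz": 0, "gripper": 0},
    {"dx": 0, "dy": 0, "dz": -0.8, "wx": 0, "wy": 0, "wz": 0, "gripper": 0},
    {"dx": 0, "dy": 0, "dz": -0.8, "wx": 0, "wy": 0, "wz": 0, "gripper": 0},
    {"dx": 0, "dy": 0, "dz": -0.8, "wx": 0, "wy": 0, "wz": 0, "gripper": 0},
    {"dx": 0, "dy": 0, "dz": -0.8, "wx": 0, "wy": 0, "wz": 0, "gripper": 0},
    {"dx": 0, "dy": 0, "dz": -0.8, "wx": 0, "wy": 0, "wz": 0, "gripper": 0},
    {"dx": 0, "dy": 0, "dz": -0.8, "wx": 0, "wy": 0, "wz": 0, "gripper": 0},
    {"dx": 0, "dy": 0, "dz": -0.8, "wx": 0, "wy": 0, "wz": 0, "gripper": 0},
    {"dx": 0, "dy": 0, "dz": -0.8, "wx": 0, "wy": 0, "wz": 0, "gripper": 0},
    {"dx": 0, "dy": 0, "dz": 0, "wx": 0, "wy": 0, "wz": 0, "gripper": 0},
    {"dx": 0, "dy": 0, "dz": 0, "wx": 0, "wy": 0, "wz": 0, "gripper": 0}
  ]
}}

```text
time: 11.77
tool_pos: [0.5595, -0.0761, 0.3048]
ee_rot: [3.142, 0.004, 2.911]
wrist_force: [0.7, 0.1, 0.2]
width: 0.0939
finger_force: 0.0
```

```bash
python3 - <<'E'
from h import *
im=save('scene','scene5.png')
cv2.imwrite('pics/scene5c.png',cv2.resize(im[150:350,200:460,::-1],None,fx=3,fy=3)[:600,:780])
E
```

```text
(no output)
```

View pics/scene5c.png

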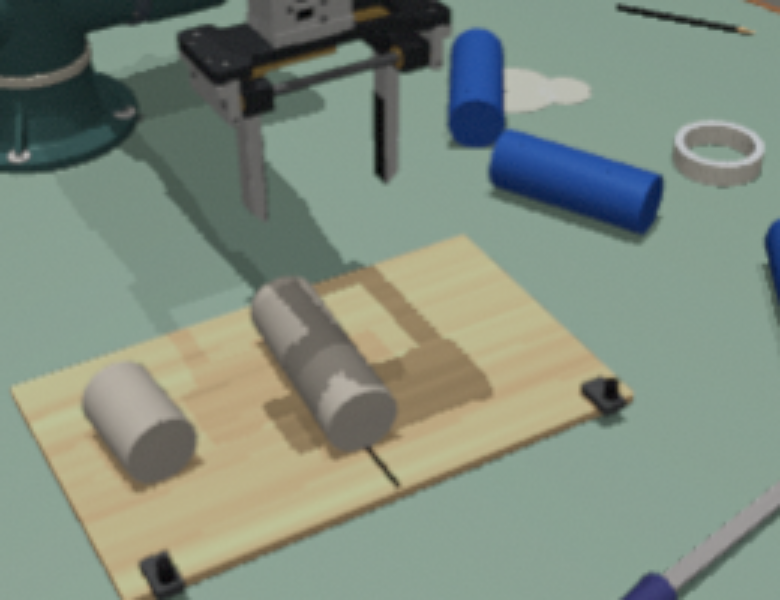

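The column lies over the line, which comes out under the bottom of its end face at crop (368,448). The short column looks unmoved and the gripper is clear, so I'll hand in.

```bash
python3 -c "
from bench import robot
print(robot.close_job())"
```

```text
the job is handed in; nothing more can be done
None
```

I rolled the long column onto the line, where it lies along it with the short column apparently unmoved and the gripper clear, and handed the job in at about 12 s; I checked the final position by eye in the last picture, and the hand-in returned no verdict.

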